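# Take the twine reel off its leaning keyed spindle

## Robot

A 7-joint arm with a two-finger parallel gripper is mounted at the origin on the work surface. World frame = base frame: x ahead of the robot, y to its left, z up, the work surface at z = 0. Lengths are in m, angles in rad, forces in N, time in s.
With the tool pointing down it reaches from about 0.425 to 0.95 m from the base axis. Payload 4.7 kg.
Tool frame: the origin (TCP) lies between the finger pads; the fingertips stand 25 mm ahead of it and the grasp point (between the pads) lies 6 mm ahead of it; z points along the fingers, y is the line along which they close (so a half turn about z gives the same grasp; the last joint's range is limited). The gripper opens to 85 mm and grips with 20 to 120 N. Pads are 22 mm wide; open, the fingers measure 114 mm over their backs; the gripper's body (76 mm by 85 mm) begins 54 mm behind the grasp point. The pads swing forward as they close: fully open they stand 13 mm farther back than shut.
Start: joints at [1.108, 0.469, -0.049, 1.532, 0.024, 1.141, -0.082], TCP at [0.284, -0.612, 0.225] pointing down, gripper open.
Joint ranges: [-2.59, 2.59], [-0.33, 1.99], [-1.39, 1.29], [0.1, 2.45], [-1.04, 4.18], [0.21, 1.99], [-2.66, 2.66]. Speed limits (rad/s): [2.57, 2.57, 3.14, 3.14, 3.14, 3.14, 3.14].

## Interface

Orientations are given as a 3x3 rotation matrix whose columns are the frame's x, y, z axes.
In Python, from rig import * gives the robot as it stands. Calls block until the motion is done:
- movep(position, orientation): joint-space move of the TCP to a pose.
- move_l(position, attitude=None, feed=0.15, until_force=None): straight line of the TCP; attitude=None keeps the orientation; feed is the mean speed in m/s. With until_force (N) it stops when the force on the tool has changed by that much, and returns True; else False.
- move_joints(angles): joint-space move.
- command_gripper(opening, newtons=None): finger opening in m; newtons is the grip in N (None keeps the last); returns when the fingers have stopped.
- sleep(seconds).
- inverse_kinematics(position, orientation): joint angles nearest the present ones, or None.
- sense(): the state.
- camera(name): name is "scene" or "top"; returns (picture, depth): 480x640x3 uint8, red, green, blue; 480x640 float32, m along the optical axis (not along the pixel's ray), 0 where there is no reading.
- camera_params(name): a dict with "K" (3x3 intrinsics, pixels), "position" and "rotation" of the camera in the world. Camera axes: x right, y down, z forward; pixel columns grow to the right and rows downward; lengths in m; the calibration is good to about 2 mm. A picture is of the moment at which its call begins. camera_params takes no time and is no camera call.
A pose or a line that the arm cannot do raises Unreachable and nothing moves.
- finish_job(): hands the job in; it is judged then, once.
The state is a dict: "time_s": time; "joint_pos": joint angles; "qd": joint speeds; "joint_efforts": joint torques, N m; "position": TCP position; "tcp_rot": TCP orientation; "wrist_force": force on the tool from outside, world axes, zero at the start; "ft_torque": the same for the moment, N m; "finger_gap": finger opening in m; "gripper_force": force on a finger pad.
Only numpy, scipy, OpenCV 4.12 (cv2) and the standard library are available. Lean on these libraries where they do the work, as an engineer would, in place of code of your own. Each camera call takes 0.05 s, during which the arm holds its last target. There are 200 camera calls.

## Task

Take the reel of twine off the leaning spindle of its dispenser: it is locked by a hidden key, so pull lightly along the spindle while turning the reel anticlockwise by feel until it comes free, then slide it straight off without forcing it. Set it down, still in hand, on its flange and wholly on the round cork trivet, and only then let go, leaving it standing there; leave the other things on the shelf where they are.

Things in the scene. Friction and masses are not known exactly. Their poses are not given: they have to be found in the camera images.
- reel: Twine wound solid on a white bobbin, about 180 g: a straight ring 57 mm across (grip there), 50 long, with a thin 61 mm flange at its lower end. In its 32 mm bore are webs with an 18 mm hole and a 10 mm wide slot through it along the reel's x. Origin: centre of the flange face (underside); z along its axis, away from the flange. Starts threaded on the spindle, flange against the platform.
- spindle_foot (a point): Centre of the top of the dispenser's round aluminium platform (62 mm across), where the 15 mm thick spindle rises; the reel's underside rests here. z is the spindle's axis, leaning 25 degrees from vertical towards the dispenser's front (roughly away from the robot). A two-winged key (26 mm over the wings, 6 wide, 20 to 26 mm up the spindle) hides in the reel.
- dispenser: The dispenser's fixed dark steel base plate, 130 x 100 x 16 mm, screwed to the shelf; its front faces its own +x. Origin: underside, 10 mm in front of the plate's centre; the platform's centre stands 15 mm in front of the origin (its +x) and 65 mm up.
- trivet: Round flat cork trivet, 170 mm across, 10 mm thick, fixed on the shelf. Origin: centre of its underside.
- jar: Chrome twist-top jar, 72 across, 120 tall (mm); a bystander. Origin: centre of its underside.
- mug: White porcelain mug, 82 across, 92 tall, handle on its own +y (mm); a bystander. Origin: centre of its underside.
- cup: Green silicone collapsible cup, stepped sides, 80 across, 64 tall (mm); a bystander. Origin: centre of its underside.
- noodle_box: Clear square noodle box with white lid, 84 x 84 x 152 tall (mm); a bystander. Origin: centre of its underside.
- mill: Dark wooden pepper mill, 54 across, 140 tall (mm); a bystander. Origin: centre of its underside.
- napkin_ring: Small chrome napkin ring standing on its end, 44 across, 28 tall (mm); a bystander. Origin: centre of its underside.
- spindle_tip (a point): End of the spindle, 54 mm up its axis, 4 mm proud of the reel; same axes. Pulled straight, the reel stops on the key after 3 mm. The key's direction is unknown: turned anticlockwise (looking down on this tip) by 0.4 to 1.2 rad from its start, the reel meets it within about 0.1 rad and slides off along z. Turned hard on the key, the spindle slips round with it (0.25 N m).
Not all that is in view belongs to the job. Several things have the shape of the trivet; the one meant has the colours described above. Several things have the shape of the reel; the one meant has the colours described above.

How it is judged:
On the way, in this order (a step that is already met when the one before it is completed fails the run):
1. the reel has been slid off past the spindle's tip and is in the fingers (z of reel in the frame of spindle_foot above 0.054 m and contact force between the fingers and reel above 0.5 N), for 0.1 s.
2. the reel rests upright on the trivet while still held (horizontal distance between reel and trivet below 0.054 m and contact force between reel and trivet above 0.2 N and contact force between the fingers and reel above 0.5 N and angle between reel's own z axis and vertical below 0.2 rad), for 0.04 s.
At the end, for the whole second after the job is handed in: The reel stands at rest on its flange (axis within 0.1 rad of vertical, flange down), on the trivet, its axis within 54 mm of the trivet's centre (flange wholly on the cork), released by the fingers (horizontal distance between reel and trivet below 0.054 m and contact force between reel and trivet above 0.2 N and angle between reel's own z axis and vertical below 0.1 rad and linear speed of reel below 0.02 m/s and not (contact force between the fingers and reel above 0.05 N)); the robot touches nothing.
It fails at once if the reel is wrenched against the dispenser (over 80 N) (contact force between reel and dispenser above 80 N).
It fails at once if a bystander (jar, mug, cup, noodle box, mill or napkin ring) is moved by more than 30 mm (distance of any of jar, mug, cup, noodle_box, mill, napkin_ring from where it was at the start of the episode above 0.03 m).
It also fails if it takes over 50 s, if anything falls off the work surface, if the arm or the gripper's body presses on something with over 40 N, if the wrist force passes 120 N, or if a joint passes its speed limit or range.

## Working session

There is one attempt and no reset: what is moved stays moved. The work goes in short steps, each a Python script; the robot and the scene stay as the last script left them, time stands still between calls to the robot, and variables do not carry over. Pictures are saved under pics/ and viewed, at most 10 in all, crops included, and the job is handed in when it is done.

```bash
mkdir -p pics; ls; python3 - <<'E'
from rig import *
import cv2, numpy as np
for n in ("scene","top"):
    im,d=camera(n); p=camera_params(n)
    np.savez(f"{n}.npz",im=im,d=d,**p); cv2.imwrite(f"pics/{n}0.png",im[:,:,::-1])
    print(n,p["K"].tolist(),p["position"],p["rotation"].round(3).tolist(),(d>0).mean())
print(sense())
E
```

```text
pics
scene [[550.345782108557, 0.0, 327.47292745997055], [0.0, 550.345782108557, 235.69042985931384], [0.0, 0.0, 1.0]] [1.18080629 0.93008416 0.82208554] [[-0.832, 0.312, -0.458], [0.554, 0.45, -0.7], [-0.012, -0.836, -0.548]] 0.9960546875
top [[608.9821443644781, 0.0, 329.49410151878635], [0.0, 608.9821443644781, 236.7453294803637], [0.0, 0.0, 1.0]] [0.48317538 0.01489138 1.50253671] [[-0.012, -0.997, 0.073], [-1.0, 0.011, -0.006], [0.006, -0.073, -0.997]] 0.9960026041666666
{'time_s': 0.1, 'joint_pos': array([ 1.10814733,  0.46933288, -0.04860297,  1.53356601,  0.02411814,
        1.14098979, -0.08228909]), 'qd': array([ 0.00136079, -0.00137423, -0.00068776, -0.00417867, -0.00137587,
        0.00147198, -0.00039787]), 'joint_efforts': array([ 7.09048545e-04, -5.11515749e+01, -4.68637934e-02, -2.38392216e+01,
        1.08254873e-02,  4.38602336e-03,  3.02646390e-05]), 'position': array([ 0.28347634, -0.6120075 ,  0.22398879]), 'tcp_rot': array([[ 9.07373597e-01,  4.20324330e-01, -7.83128400e-04],
       [ 4.20325053e-01, -9.07372327e-01,  1.51983472e-03],
       [-7.17655293e-05, -1.70822638e-03, -9.99998538e-01]]), 'wrist_force': array([ 0.08802304, -0.5601806 , -0.71927466]), 'ft_torque': array([ 0.0226984 , -0.00724742, -0.0010018 ]), 'gripper_force': 0.0, 'finger_gap': 0.0854519564435823}
```

View pics/scene0.png

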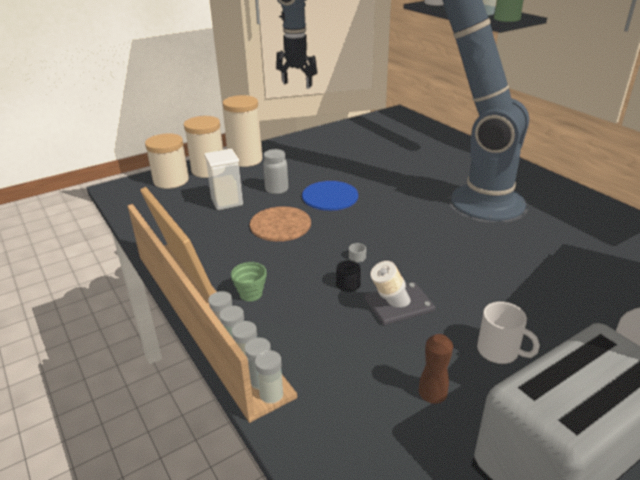

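View pics/top0.png

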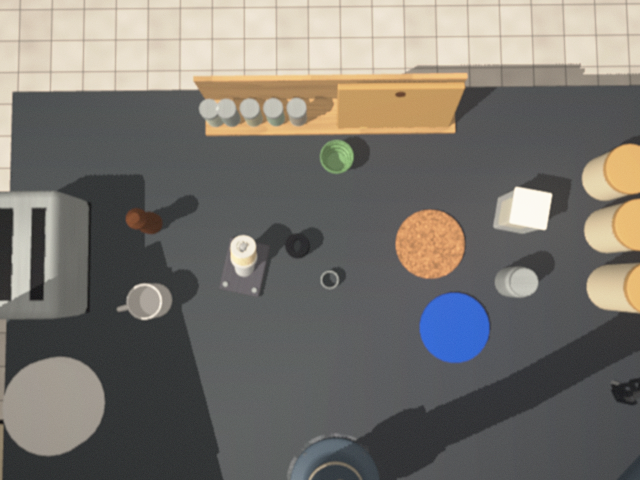

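The scene view shows the reel on its dispenser at about (390,283), the cork trivet at (281,223), and a black decoy reel at (348,276). In the top view they are at (244,255), (430,243) and (298,245), with the napkin ring at (330,280). Next I'll measure them.

```bash
cat > h.py <<'E'
import numpy as np, cv2
def load(n): return dict(np.load(n+".npz"))
def cloud(f):
    K,d=f["K"],f["d"]; v,u=np.mgrid[:480,:640]
    c=np.stack([(u-K[0,2])/K[0,0]*d,(v-K[1,2])/K[1,1]*d,d],-1)
    return c@f["rotation"].T+f["position"]
def ray(f,uv):
    r=np.linalg.inv(f["K"])@np.array([uv[0],uv[1],1.]); r=f["rotation"]@r
    return f["position"],r/np.linalg.norm(r)
def onplane(f,uv,z):
    o,r=ray(f,uv); return o+r*(z-o[2])/r[2]
def tri(f1,p1,f2,p2):
    a,r=ray(f1,p1); b,s=ray(f2,p2)
    t=np.linalg.lstsq(np.stack([r,-s],1),b-a,rcond=None)[0]
    A,B=a+t[0]*r,b+t[1]*s; return (A+B)/2,np.linalg.norm(A-B)
E
python3 - <<'E'
from h import *
fs={n:load(n) for n in("top","scene")}
# trivet
for n,(f) in fs.items():
    hsv=cv2.cvtColor(f["im"],cv2.COLOR_RGB2HSV); P=cloud(f)
    m=cv2.inRange(hsv,(5,90,90),(16,220,255))
    _,L,st,ce=cv2.connectedComponentsWithStats(m)
    c0=(430,243) if n=="top" else (281,223)
    w=L==np.bincount(L[c0[1]-15:c0[1]+15,c0[0]-15:c0[0]+15][m[c0[1]-15:c0[1]+15,c0[0]-15:c0[0]+15]>0]).argmax()
    cs,_=cv2.findContours(w.astype(np.uint8),cv2.RETR_EXTERNAL,cv2.CHAIN_APPROX_NONE)
    e=cv2.fitEllipse(max(cs,key=cv2.contourArea)); print(n,"trivet",e,"onplane",onplane(f,e[0],.01),"cloud med",np.median(P[w],0))
    box=(205,215,90,90) if n=="top" else (340,240,110,90)
    x,y,w_,h_=box
    cr=f["im"][y:y+h_,x:x+w_]; s=6
    cv2.imwrite(f"pics/crop_{n}.png",cv2.resize(cr,None,fx=s,fy=s,interpolation=cv2.INTER_CUBIC)[:,:,::-1])
    Q=P[y:y+h_,x:x+w_].reshape(-1,3); C=cr.reshape(-1,3)
    np.savez("q_"+n,Q=Q,C=C)
    # height histogram
    print(np.histogram(Q[:,2],bins=np.arange(-.01,.16,.01)))
    print("table z",np.median(Q[np.abs(Q[:,2])<.01],0)[2])
E
```

```text
top trivet ((429.83221435546875, 243.61070251464844), (68.52472686767578, 69.04949188232422), 109.93470001220703) onplane [ 0.57222858 -0.24108003  0.01      ] cloud med [ 0.57179684 -0.24076753  0.00987751]
(array([2901, 2795, 1195,  184,   36,  128,   75,   28,   61,   75,   81,
        233,  220,   41,    0,    0]), array([-0.01,  0.  ,  0.01,  0.02,  0.03,  0.04,  0.05,  0.06,  0.07,
        0.08,  0.09,  0.1 ,  0.11,  0.12,  0.13,  0.14,  0.15]))
table z -9.107243069239601e-05
scene trivet ((280.0832824707031, 223.427001953125), (33.39470291137695, 60.78227615356445), 86.75822448730469) onplane [ 0.57569612 -0.23472789  0.01      ] cloud med [ 0.57780785 -0.23158414  0.01201025]
(array([ 794, 5863, 1352,  349,  189,  181,  252,   86,  104,  100,  111,
        222,  209,   51,    0,    0]), array([-0.01,  0.  ,  0.01,  0.02,  0.03,  0.04,  0.05,  0.06,  0.07,
        0.08,  0.09,  0.1 ,  0.11,  0.12,  0.13,  0.14,  0.15]))
table z 0.001946244902188199
```

View pics/crop_top.png

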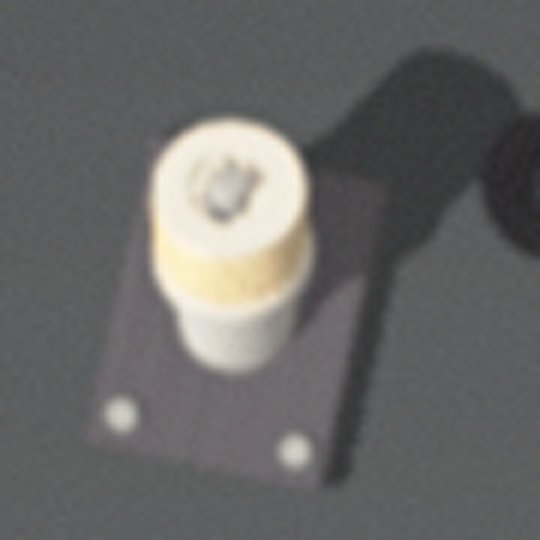

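View pics/crop_scene.png

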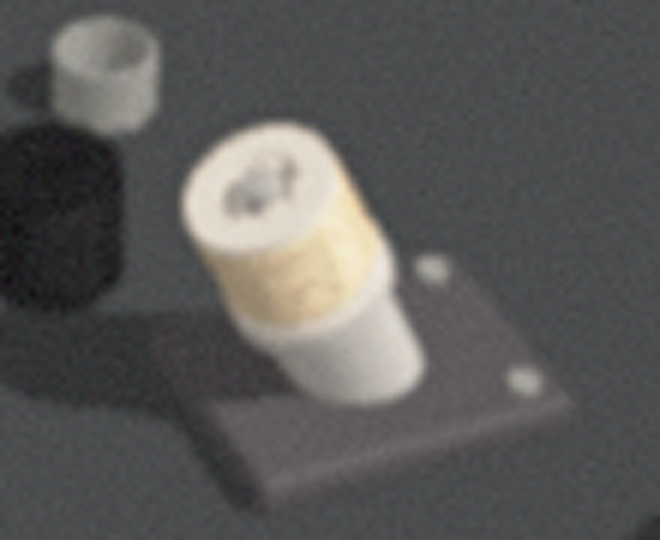

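The crops show the reel with its white flange down, leaning away from the robot on a light grey platform column. The top-face centre is at about (243.5,246.3) in the top view and (383.7,271.5) in the scene view. The plate's long edge is yawed about -0.2 rad.

```bash
python3 - <<'E'
from h import *
from scipy.optimize import least_squares
fs={n:load(n) for n in("top","scene")}
ctr={}
for n,f in fs.items():
    P=cloud(f); hsv=cv2.cvtColor(f["im"],cv2.COLOR_RGB2HSV).astype(int)
    g=f["im"].max(2).astype(int)
    c=(243,246) if n=="top" else (384,271)
    v,u=np.mgrid[:480,:640]; near=np.hypot(u-c[0],v-c[1])<22
    for thr in (50,60,70):
        m=(near&(g>170)&(hsv[:,:,1]<thr)).astype(np.uint8)
        # separate the face by height along the expected axis
        a=np.array([np.cos(-.2)*np.sin(np.radians(25)),np.sin(-.2)*np.sin(np.radians(25)),np.cos(np.radians(25))])
        cs,_=cv2.findContours(m,cv2.RETR_EXTERNAL,cv2.CHAIN_APPROX_NONE)
        k=max(cs,key=cv2.contourArea); print(n,thr,cv2.contourArea(k),cv2.fitEllipse(cv2.convexHull(k)))
    bright=near&(g>120)
    Q=P[bright]; h=Q@a; print(n,"along axis hist",np.round(np.percentile(h,[50,80,90,95,98]),4))
    top=bright&((P@a)>np.percentile(h,95)-.006)
    cs,_=cv2.findContours(top.astype(np.uint8),cv2.RETR_EXTERNAL,cv2.CHAIN_APPROX_NONE)
    k=max(cs,key=cv2.contourArea); e=cv2.fitEllipse(cv2.convexHull(k)); ctr[n]=e[0]; print("face",e)
    T=P[top]; cc=T.mean(0); w=np.linalg.svd(T-cc)[2][2]; w*=np.sign(w[2]); print("mean",cc,"normal",w,"tilt",np.degrees(np.arccos(w[2])),"yaw",np.arctan2(w[1],w[0]))
    x,y,W,H=(205,215,90,90) if n=="top" else (340,240,110,90)
    pl=np.zeros((480,640),bool); pl[y:y+H,x:x+W]=1
    pl&=(P[...,2]>.0125)&(P[...,2]<.0195)&(np.hypot(P[...,0]-.53,P[...,1]-.155)<.13)
    _,L,st,_=cv2.connectedComponentsWithStats(pl.astype(np.uint8)); i=1+st[1:,4].argmax()
    R=P[L==i]; r=cv2.minAreaRect((R[:,:2]*1000).astype(np.float32)); print("plate",r,R[:,2].mean())
t,err=tri(fs["top"],ctr["top"],fs["scene"],ctr["scene"]); print("top centre",t,err)
a_,e1=tri(fs["top"],(429.83,243.61),fs["scene"],(280.08,223.43)); print("trivet tri",a_,e1)
# cylinder fit r=28.5 to side points of both clouds
def side(n):
    f=fs[n];P=cloud(f);hsv=cv2.cvtColor(f["im"],cv2.COLOR_RGB2HSV)
    m=(hsv[...,1]>70)&(hsv[...,0]<35)&(hsv[...,2]>110)&(np.linalg.norm(P-t,axis=-1)<.075); return P[m]
for S in (side("top"),side("scene"),np.vstack([side("top"),side("scene")])):
    def res(p):
        w=np.array([np.sin(p[2])*np.cos(p[3]),np.sin(p[2])*np.sin(p[3]),np.cos(p[2])])
        q=S-[p[0],p[1],.11]; q=q-np.outer(q@w,w); return np.linalg.norm(q,axis=1)-.0285
    s=least_squares(res,[t[0],t[1],.436,-.2],loss="soft_l1",f_scale=.002); print(len(S),"cyl at z=.11",s.x,np.degrees(s.x[2]),np.abs(s.fun).mean())
E
```

```text
top 50 450.5 ((242.2200927734375, 246.55926513671875), (23.277488708496094, 26.266035079956055), 69.69123077392578)
top 60 564.0 ((242.41046142578125, 251.6802215576172), (27.63569450378418, 34.71516799926758), 1.9106988906860352)
top 70 612.0 ((242.41046142578125, 251.6802215576172), (27.63569450378418, 34.71516799926758), 1.9106988906860352)
top along axis hist [0.3129 0.318  0.3199 0.3211 0.322 ]
face ((242.58644104003906, 246.3701171875), (22.699071884155273, 24.73868179321289), 65.0538330078125)
mean [0.56497127 0.20327114 0.12458999] normal [0.97375823 0.20840668 0.09144159] tilt 84.75345381373182 yaw 0.21084216406931702
plate ((521.4117431640625, 214.35128784179688), (99.71854400634766, 129.19622802734375), 77.38053894042969) 0.015898072620174925
scene 50 443.5 ((387.33599853515625, 274.9609375), (25.572132110595703, 33.92207717895508), 117.53939819335938)
scene 60 493.5 ((387.33599853515625, 274.9609375), (25.572132110595703, 33.92207717895508), 117.53939819335938)
scene 70 616.5 ((387.00823974609375, 276.2763977050781), (28.16750144958496, 33.46955871582031), 131.27551269531
[... 181 characters left out ...]
52 0.20797944 0.11383879] normal [ 0.10156247 -0.71446785  0.69225773] tilt 46.1909056066478 yaw -1.4295911520151674
plate ((521.883056640625, 215.9453582763672), (102.80636596679688, 131.6425018310547), 76.98868560791016) 0.017009782048481595
top centre [0.56490281 0.20494334 0.11059411] 0.00014641705099651572
trivet tri [ 0.57231587 -0.24176396  0.00521017] 0.00047502248097114835
63 cyl at z=.11 [0.56349599 0.20741806 0.30993594 0.02980882] 17.758021136401137 0.0008630155289767366
19 cyl at z=.11 [ 0.565097    0.20360172  0.45576529 -0.23012677] 26.11342761063393 0.0010849930715231366
82 cyl at z=.11 [ 0.56373038  0.20672811  0.33146548 -0.01238445] 18.991573004091695 0.0011180946284959903
```

Measured so far:
- **Reel:** top centre at (0.565, 0.205, 0.1103) from triangulation. The plate gives (0.5665, 0.205, 0.110), so the two agree.
- **Dispenser:** yaw of -0.222 rad.
- **Trivet:** centre at about (0.573, -0.240).

Next I'll check reach for the tilted grasp and its turning range.

```bash
cat >> h.py <<'E'
from scipy.spatial.transform import Rotation as Ro
TOP=np.array([.5657,.205,.1103]); YAW=-.222; TILT=np.radians(25)
A=np.array([np.sin(TILT)*np.cos(YAW),np.sin(TILT)*np.sin(YAW),np.cos(TILT)])
FOOT=TOP-.05*A
TRIV=np.array([.573,-.240,.010])
def att(phi,a=A):   # tool z = -a; phi turns anticlockwise about a
    x=np.array([np.cos(YAW),np.sin(YAW),0.]); x=x-a*(x@a); x/=np.linalg.norm(x)
    z=-a; R=np.stack([x,np.cross(z,x),z],1)
    return Ro.from_rotvec(a*phi).as_matrix()@R
def gp(h): return FOOT+A*(h+.006)   # TCP with grasp point h up the spindle
E
python3 - <<'E'
from rig import *
from h import *
for phi in np.arange(-3.2,3.2,.4):
    out=[]
    for h in (.03,.10,.2):
        q=inverse_kinematics(gp(h),att(phi)); out.append(None if q is None else np.round(q,2).tolist())
    print(round(phi,1),out[0],out[1] is not None,out[2] is not None)
E
```

```text
-3.2 [0.23, 0.87, -0.91, 1.53, 0.35, 1.35, 0.58] True True
-2.8 [0.2, 0.83, -0.84, 1.54, 0.29, 1.33, 1.03] True True
-2.4 [0.35, 1.01, -1.19, 1.53, 0.56, 1.45, 1.2] True True
-2.0 [0.35, 1.01, -1.19, 1.53, 0.56, 1.45, 1.6] True True
-1.6 [0.35, 1.01, -1.19, 1.53, 0.56, 1.45, 2.0] True True
-1.2 [0.35, 1.01, -1.19, 1.53, 0.56, 1.45, 2.4] True True
-0.8 [-0.94, 0.97, 1.11, 1.61, -0.85, 1.6, -2.21] True True
-0.4 [-0.11, 0.69, -0.31, 1.56, -0.05, 1.28, -2.56] True True
-0.0 [-0.04, 0.71, -0.42, 1.55, 0.02, 1.28, -2.22] True True
0.4 [-0.01, 0.72, -0.46, 1.55, 0.04, 1.28, -1.84] True True
0.8 [0.02, 0.73, -0.52, 1.55, 0.08, 1.29, -1.47] True True
1.2 [0.06, 0.75, -0.58, 1.55, 0.12, 1.29, -1.1] True True
1.6 [0.1, 0.77, -0.66, 1.54, 0.17, 1.3, -0.75] True True
2.0 [0.15, 0.8, -0.74, 1.54, 0.22, 1.31, -0.4] True True
2.4 [0.18, 0.82, -0.8, 1.54, 0.27, 1.33, -0.03] True True
2.8 [0.21, 0.85, -0.87, 1.54, 0.31, 1.34, 0.32] True True
```

```bash
python3 - <<'E'
from rig import *
from h import *
s=sense(); move_l(s["position"]+[0,0,.12],feed=.25)
movep(gp(.15),att(.6))
s=sense(); print(s["time_s"],s["position"]-gp(.15),s["joint_pos"].round(2))
command_gripper(.085,20)
hit=move_l(gp(.03),feed=.1,until_force=6)
s=sense(); print(hit,s["time_s"],s["position"]-gp(.03),s["wrist_force"],s["finger_gap"])
im,d=camera("scene"); cv2.imwrite("pics/g.png",cv2.resize(im[190:350,290:490],None,fx=4,fy=4,interpolation=cv2.INTER_CUBIC)[:,:,::-1])
im,d=camera("top"); cv2.imwrite("pics/gt.png",cv2.resize(im[190:330,160:330],None,fx=4,fy=4,interpolation=cv2.INTER_CUBIC)[:,:,::-1])
E
```

```text
3.8167 [ 4.95117996e-04 -1.16168205e-03  6.37335894e-05] [ 0.07  0.71 -0.59  1.33  0.1   1.54 -1.69]
False 5.3833 [0.00066282 0.00014027 0.00057193] [0.51836853 0.6374983  0.08641455] 0.08530242488362175
```

View pics/g.png

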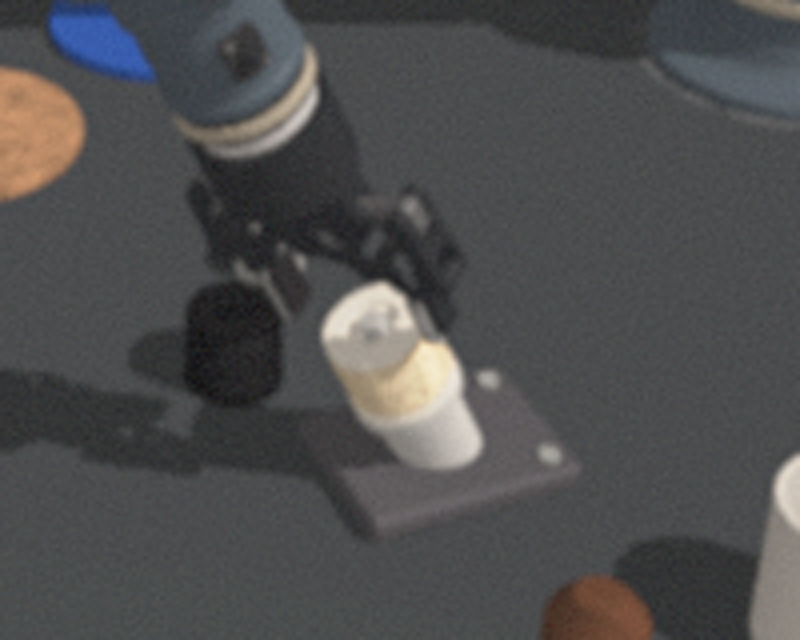

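View pics/gt.png

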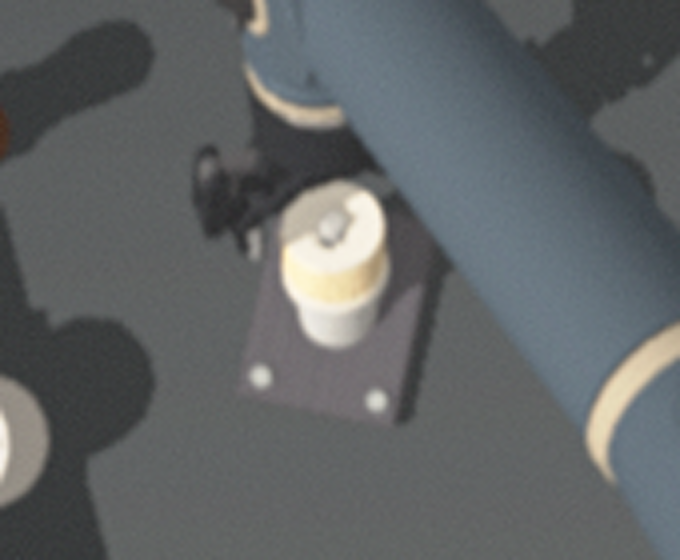

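```bash
python3 - <<'E'
from rig import *
from h import *
s=sense(); print(s["position"],s["tcp_rot"].round(3),gp(.03),A)
R=s["tcp_rot"];tip=s["position"]+.012*R[:,2]
for n,o,k in(("scene",(290,190),4),("top",(160,190),4)):
    f=load(n)
    for p in (s["position"],tip+.0425*R[:,1],tip-.0425*R[:,1],TOP,FOOT):
        c=f["rotation"].T@(p-f["position"]); uv=(f["K"]@(c/c[2]))[:2]; print(n,((uv-o)*k).round(0))
E
```

```text
[0.56046974 0.20639938 0.09812976] [[ 0.855  0.317 -0.411]
 [ 0.386 -0.918  0.093]
 [-0.348 -0.239 -0.907]] [0.55992854 0.20630274 0.09761169] [ 0.4122468  -0.0930525   0.90630779]
scene [379. 342.]
scene [323. 343.]
scene [454. 369.]
scene [371. 326.]
scene [402. 383.]
top [331. 234.]
top [400. 221.]
top [261. 267.]
top [330. 224.]
top [333. 263.]
```

```bash
python3 - <<'E'
from rig import *
from h import *
s=sense();R=s["tcp_rot"]
for a in [(430,330),(437,325),(445,325)]:
  p,e=tri(load("top"),(253/4+160,255/4+190),load("scene"),(a[0]/4+290,a[1]/4+190))
  print(p,e,"in tool",R.T@(p-s["position"]))
im,d=camera("scene"); f=load("scene"); f["d"]=d; f["im"]=im
P=(cloud(f)-s["position"])@R
m=(np.abs(P[...,0])<.02)&(np.abs(np.abs(P[...,1])-.048)<.015)&(P[...,2]>-.06)&(P[...,2]<.04)
v,u=np.nonzero(m); T=P[m]; print(len(T))
for sgn in(1,-1):
    t=T[T[:,1]*sgn>0]; print(sgn,np.round(np.percentile(t[:,2],[5,50,90,98]),3))
b=m&(P[...,2]>.0); print([(x,y,P[y,x].round(3).tolist(),im[y,x].tolist()) for y,x in zip(*np.nonzero(b))][::8])
E
```

```text
[0.55157524 0.24345751 0.12558379] 0.009901382050107885 in tool [-0.00284309 -0.04338399 -0.01777321]
[0.55001644 0.24412361 0.12857063] 0.006234143027802076 in tool [-0.0049564  -0.04520268 -0.01977847]
[0.54841939 0.24543659 0.12868359] 0.0020935657394949457 in tool [-0.00585367 -0.04694162 -0.01910158]
244
1 [-0.058 -0.042 -0.026 -0.023]
-1 [-0.055 -0.041 -0.029 -0.026]
[]
```

Both pictures show the open fingertips only just around the reel's top rim. They sit at about -0.02 m in tool z, 30 mm shallower than the data sheet says. I'll measure the finger and body profile in the tool frame before going deeper.

```bash
python3 - <<'E'
from rig import *
from h import *
s=sense();R=s["tcp_rot"]
for n in("scene","top"):
    im,d=camera(n); f=load(n); f["d"]=d; P=(cloud(f)-s["position"])@R
    dark=im.max(2)<75
    m=dark&(np.abs(P[...,0])<.045)&(np.abs(P[...,1])<.065)&(P[...,2]<.03)&(P[...,2]>-.16)
    T=P[m]
    for lo in np.arange(-.13,.03,.01):
        t=T[(T[:,2]>=lo)&(T[:,2]<lo+.01)]
        if len(t): print(n,round(lo,2),len(t),"x",np.percentile(t[:,0],[2,98]).round(3),"y",np.percentile(t[:,1],[2,98]).round(3), "mid",(np.abs(t[:,1])<.025).sum())
# reel in tool frame from the pictures
for h in (0,.05,.054): print(h,(R.T@(FOOT+A*h-s["position"])).round(4))
E
```

```text
scene -0.13 106 x [-0.012  0.013] y [-0.064  0.063] mid 6
scene -0.12 130 x [0.003 0.02 ] y [-0.063  0.063] mid 54
scene -0.11 120 x [0.005 0.02 ] y [-0.063  0.063] mid 61
scene -0.1 102 x [-0.006  0.017] y [-0.064  0.063] mid 32
scene -0.09 116 x [-0.013  0.017] y [-0.063  0.063] mid 23
scene -0.08 95 x [-0.009  0.012] y [-0.064  0.064] mid 0
scene -0.07 39 x [-0.004  0.012] y [-0.058  0.063] mid 0
scene -0.06 39 x [-0.01   0.009] y [-0.058  0.046] mid 0
scene -0.05 43 x [-0.008  0.009] y [-0.058  0.044] mid 0
scene -0.04 53 x [-0.009  0.009] y [-0.057  0.044] mid 0
scene -0.03 25 x [-0.011  0.009] y [-0.055  0.045] mid 0
top -0.13 34 x [-0.013  0.011] y [-0.064 -0.032] mid 0
top -0.12 37 x [-0.02   0.007] y [-0.064 -0.013] mid 5
top -0.11 55 x [-0.02  -0.003] y [-0.064  0.018] mid 27
top -0.1 29 x [-0.018 -0.01 ] y [-0.063  0.023] mid 10
top -0.09 66 x [-0.017  0.009] y [-0.064  0.013] mid 8
top -0.08 52 x [-0.013  0.011] y [-0.065 -0.031] mid 0
top -0.07 35 x [-0.012  0.009] y [-0.058 -0.042] mid 0
top -0.06 4 x [-0.007  0.008] y [-0.057 -0.044] mid 0
top -0.05 3 x [-0.006 -0.005] y [-0.056 -0.054] mid 0
top -0.04 7 x [-0.007  0.001] y [-0.056 -0.052] mid 0
top -0.03 1 x [-0.007 -0.007] y [0.042 0.042] mid 0
0 [-0.0003  0.      0.0366]
0.05 [-0.0003  0.     -0.0134]
0.054 [-0.0003  0.     -0.0174]
```

The body front is at about -0.08 and the tips at about -0.022, in both views. The real tool point is therefore about 32 mm short of the reported one, along the tool axis only. I'll include that offset, advance with a force guard, and close gently.

```bash
cat >> h.py <<'E'
OFF=.032   # measured: real tool point lags the reported TCP by this along tool z
def gp(h): return FOOT+A*(h+.006-OFF)
E
python3 - <<'E'
from rig import *
from h import *
f0=sense()["wrist_force"]
hit=move_l(gp(.03),feed=.06,until_force=6)
s=sense(); print(hit,s["time_s"],s["position"]-gp(.03),s["wrist_force"]-f0)
R=s["tcp_rot"]
command_gripper(.05,20); sleep(.2)
s=sense(); print("closed",s["finger_gap"],s["gripper_force"],"F tool",(R.T@(s["wrist_force"]-f0)).round(2),"M",(R.T@s["ft_torque"]).round(3),s["time_s"])
im,d=camera("scene"); cv2.imwrite("pics/g2.png",cv2.resize(im[210:330,310:470],None,fx=4,fy=4,interpolation=cv2.INTER_CUBIC)[:,:,::-1])
E
```

```text
False 6.3167 [ 7.61883943e-05  8.27869812e-05 -5.05434459e-05] [-0.81446937  1.18811942 -0.72583217]
closed 0.05711147277429191 22.13344465009868 F tool [ 1.49  0.2  -2.55] M [-0.381  0.445 -0.016] 6.8833
```

View pics/g2.png

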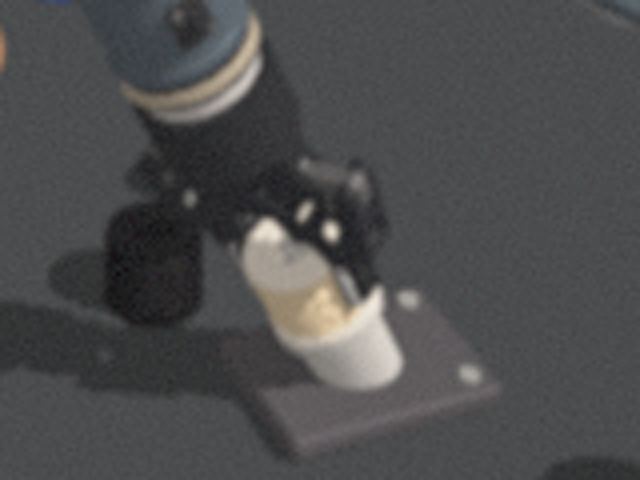

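The crop shows both fingers around the ring at a gap of 57.1 mm, with the tips just above the flange at about (370,295). The side forces are small. Now I'll pull lightly and turn by feel.

```bash
cat > turn.py <<'E'
from rig import *
from h import *
command_gripper(.05,45); sleep(.1)
s=sense(); p0=s["position"]; R0=s["tcp_rot"]; f0=s["wrist_force"]
def rep(t):
    s=sense(); f=s["wrist_force"]-f0
    print(t,"t=%.1f"%s["time_s"],"up %.1f"%(1e3*(s["position"]-p0)@A),"Fa %.1f"%(f@A),"Flat",(f-A*(f@A)).round(1),"Ma %.2f"%(s["ft_torque"]@A),"gap %.4f"%s["finger_gap"],flush=True)
    return f
free=False
off=np.zeros(3)
for i in range(21):
    th=.07*i; R=Ro.from_rotvec(A*th).as_matrix()@R0
    if i: move_l(p0+off+A*.0015,R,feed=.05)
    hit=move_l(p0+off+A*.008,R,feed=.02,until_force=5)
    f=rep(f"{th:.2f} hit={hit}")
    if not hit: free=True; break
    lat=f-A*(f@A)
    if np.linalg.norm(lat)>12: print("side load"); break
print("free",free)
E
python3 turn.py
```

```text
0.00 hit=True t=7.5 up 0.1 Fa -2.6 Flat [-1.6  1.6  0.9] Ma -0.03 gap 0.0568
0.07 hit=True t=8.0 up 2.5 Fa -7.8 Flat [ 0.7  1.  -0.2] Ma 0.04 gap 0.0566
0.14 hit=True t=8.5 up 2.4 Fa -7.1 Flat [ 0.4  1.6 -0. ] Ma 0.05 gap 0.0565
0.21 hit=True t=9.0 up 2.4 Fa -7.8 Flat [ 0.4  1.5 -0. ] Ma 0.02 gap 0.0565
0.28 hit=True t=9.5 up 2.5 Fa -7.7 Flat [-0.   0.4  0.1] Ma 0.02 gap 0.0563
0.35 hit=True t=10.0 up 2.5 Fa -8.1 Flat [ 0.8  1.6 -0.2] Ma 0.04 gap 0.0566
0.42 hit=True t=10.5 up 2.5 Fa -7.9 Flat [ 0.6  1.  -0.2] Ma 0.00 gap 0.0570
0.49 hit=True t=11.0 up 2.6 Fa -7.9 Flat [ 0.4  1.8 -0. ] Ma -0.03 gap 0.0567
0.56 hit=True t=11.5 up 2.6 Fa -7.5 Flat [-0.1  1.3  0.2] Ma -0.00 gap 0.0568
0.63 hit=True t=12.0 up 2.7 Fa -8.0 Flat [ 0.4  0.1 -0.2] Ma -0.03 gap 0.0566
0.70 hit=True t=12.5 up 3.0 Fa -7.3 Flat [-0.5  1.4  0.4] Ma -0.09 gap 0.0569
0.77 hit=False t=13.3 up 8.3 Fa -6.3 Flat [-0.3  0.   0.1] Ma 0.02 gap 0.0569
free True
```

It came free at 0.77 rad. I'll slide it straight off with a force guard.

```bash
cat > off.py <<'E'
from rig import *
from h import *
s=sense(); p0=s["position"]; f0=s["wrist_force"]; R=s["tcp_rot"]
R=Ro.from_rotvec(A*.03).as_matrix()@R
for k in range(1,9):
    hit=move_l(p0+A*.01*k,R,feed=.05,until_force=10)
    s=sense(); f=s["wrist_force"]-f0
    print(k,hit,"t=%.1f"%s["time_s"],"up %.1f"%(1e3*(s["position"]-p0)@A),"Fa %.1f"%(f@A),"Flat",(f-A*(f@A)).round(1),"gap %.4f"%s["finger_gap"])
    if hit: break
im,d=camera("scene"); cv2.imwrite("pics/off.png",cv2.resize(im[170:330,290:490],None,fx=4,fy=4,interpolation=cv2.INTER_CUBIC)[:,:,::-1])
E
python3 off.py
```

```text
1 False t=13.6 up 10.7 Fa -1.4 Flat [ 0.8  1.3 -0.2] gap 0.0567
2 False t=14.0 up 20.5 Fa -1.7 Flat [-0.   0.9  0.1] gap 0.0565
3 False t=14.3 up 30.5 Fa -1.6 Flat [ 0.5  1.  -0.1] gap 0.0569
4 False t=14.7 up 40.5 Fa -2.0 Flat [ 0.2  0.8 -0. ] gap 0.0569
5 False t=15.0 up 50.5 Fa -0.8 Flat [ 0.4  1.3 -0. ] gap 0.0568
6 False t=15.4 up 60.5 Fa -1.6 Flat [ 0.4  1.3 -0. ] gap 0.0566
7 False t=15.7 up 70.5 Fa -1.8 Flat [ 0.5  0.7 -0.1] gap 0.0568
8 False t=16.1 up 80.5 Fa -1.0 Flat [-0.3  1.   0.3] gap 0.0565
```

View pics/off.png

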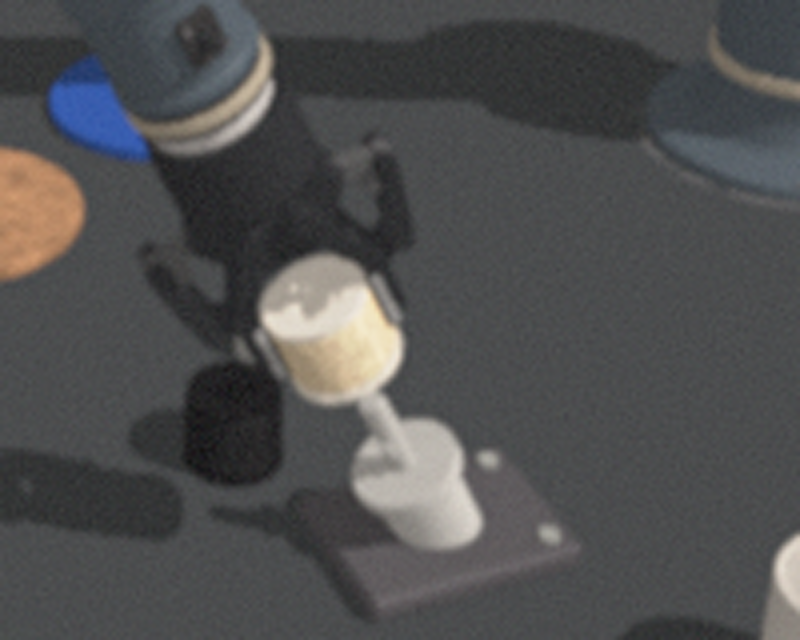

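The reel is off: its flange, at about (345,375), is clear of the spindle tip at (370,398). Now I'll lift, carry it over the trivet and lower it until it touches.

```bash
cat > place.py <<'E'
from rig import *
from h import *
s=sense(); move_l(s["position"]+A*.03+[0,0,.06],feed=.15)
s=sense(); q=s["joint_pos"]; best=None
tgt=TRIV+[0,0,.19]
for y in np.arange(0,2*np.pi,.2):
    R=np.stack([[np.cos(y),np.sin(y),0],[np.sin(y),-np.cos(y),0],[0,0,-1.]],1)
    j=inverse_kinematics(tgt,R)
    if j is not None:
        c=np.abs(np.array(j)-q).max()
        if best is None or c<best[0]: best=(c,y,R)
print(best[:2]); R=best[2]
movep(tgt,R); sleep(.2)
move_l(TRIV+[0,0,.03],R,feed=.12); sleep(.2)
f0=sense()["wrist_force"]
hit=move_l(TRIV+[0,0,-.012],R,feed=.02,until_force=4)
sleep(.2); s=sense()
print(hit,"t=%.1f"%s["time_s"],s["position"],(s["wrist_force"]-f0).round(2),s["finger_gap"],s["gripper_force"])
im,d=camera("scene"); cv2.imwrite("pics/pl.png",cv2.resize(im[130:280,190:390],None,fx=4,fy=4,interpolation=cv2.INTER_CUBIC)[:,:,::-1])
E
python3 place.py
```

```text
(np.float64(0.5772881087748033), np.float64(6.2))
True t=21.8 [ 0.57292831 -0.23997968  0.01471415] [-0.51  0.1   7.98] 0.057075192289608764 54.96198423206806
```

View pics/pl.png

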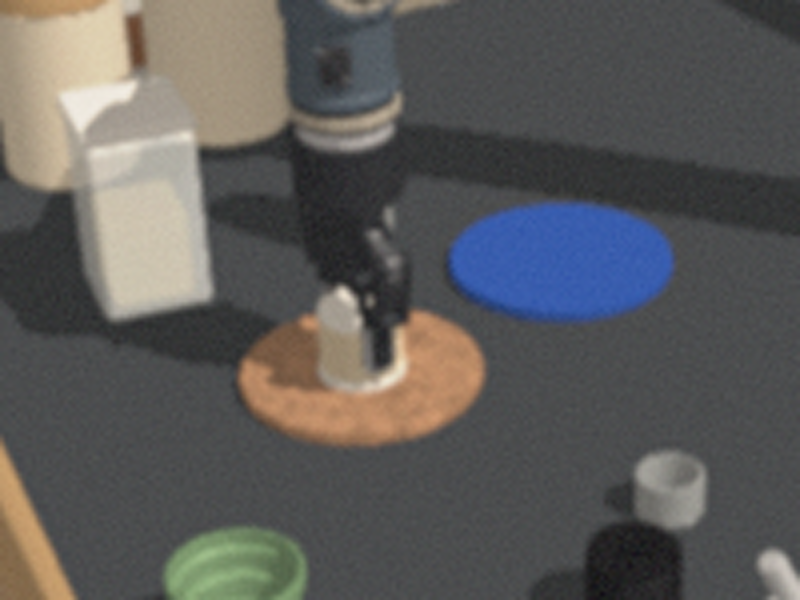

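The reel stands upright at the centre of the trivet, at about (362,370) in the crop. Contact came at the height I predicted. I'll release and retreat.

```bash
python3 - <<'E'
from rig import *
from h import *
command_gripper(.085); sleep(.3)
s=sense(); print(s["finger_gap"],s["gripper_force"])
move_l(s["position"]+[0,0,.2],feed=.1); sleep(.5)
s=sense(); print("t=%.1f"%s["time_s"],s["position"],s["gripper_force"])
im,d=camera("scene"); cv2.imwrite("pics/end.png",cv2.resize(im[130:280,190:390],None,fx=4,fy=4,interpolation=cv2.INTER_CUBIC)[:,:,::-1])
E
```

```text
0.08520108443302178 0.0
t=25.2 [ 0.57160093 -0.23973408  0.21340618] 0.0
```

View pics/end.png

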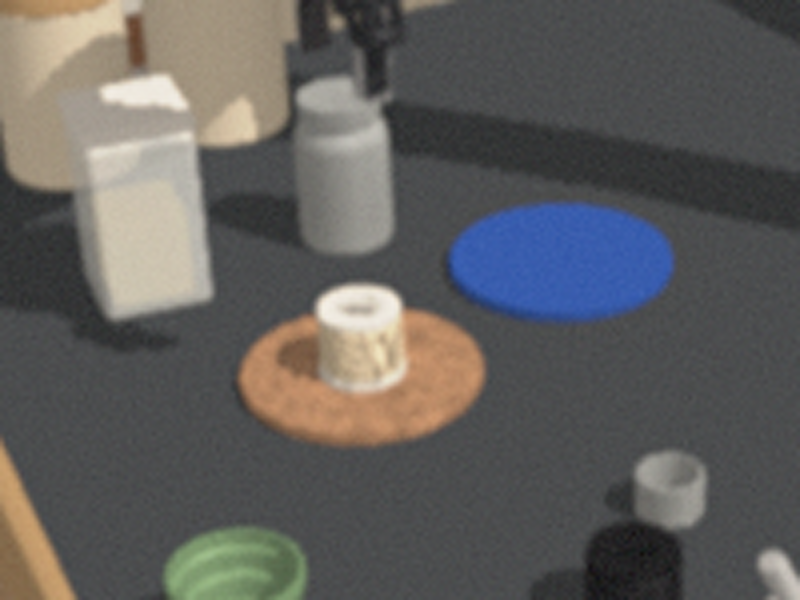

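The reel stands alone and upright at the trivet's centre, at about (360,370), and the gripper is clear above it.

```bash
python3 -c "
from rig import *
print(finish_job())"
```

```text
the job is handed in; nothing more can be done
None
```

The reel came free of the key at about 0.77 rad, slid straight off, and now stands released and upright at the centre of the cork trivet; I handed the job in about 25 s into the 50 s limit, but no verdict came back.

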